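# Press the sample-tin lids home

## Task

The lids of the three round metal sample tins standing on the open bench in front of you are only set on, so close them for weighing: with your fingertips press each lid gently straight down until it is fully home, the largest tin first, then the middle-sized one, then the smallest. Only press: do not pinch, lift, tip or shove the tins, and leave the two sample jars, the wooden block and the spoon alone.

Things in the scene. Friction and masses are not known exactly. Their poses are not given: they have to be found in the camera images.
- tin_large: the large one of three plain round aluminium sample tins (its lid is listed apart): 88 mm across, 56 mm high with its lid fully home and 64 mm with the lid standing fully proud; it stands on a black rubber foot 6 mm thick that yields about 1 mm for every 10 N pressed on the tin (at most 3.5 mm) and comes back up; loose, filled with soil (0.36 kg, more or less), upright on the bench. Origin at the centre of its underside, z up.
- lid_large_top (a point): centre of the flat top of the large tin's lid, the spot to press; the lid is 88 mm across, 13 mm deep, its flat raised middle 68 mm across. It moves down with the lid.
- lid_large (a joint): how far the large tin's lid has been pushed down, in m: 0 = standing 8 mm proud, with a dark band of bare neck showing under its rim; 0.008 = fully home, against a firm stop, no band showing. It slides straight down against a steady friction of about 4 N, stays where it is left and does not spring back.
- tin_medium: the medium one of three plain round aluminium sample tins (its lid is listed apart): 68 mm across, 48 mm high with its lid fully home and 56 mm with the lid standing fully proud; it stands on a black rubber foot 6 mm thick that yields about 1 mm for every 10 N pressed on the tin (at most 3.5 mm) and comes back up; loose, filled with soil (0.24 kg, more or less), upright on the bench. Origin at the centre of its underside, z up.
- lid_medium_top (a point): centre of the flat top of the medium tin's lid, the spot to press; the lid is 68 mm across, 13 mm deep, its flat raised middle 48 mm across. It moves down with the lid.
- lid_medium (a joint): how far the medium tin's lid has been pushed down, in m: 0 = standing 8 mm proud, with a dark band of bare neck showing under its rim; 0.008 = fully home, against a firm stop, no band showing. It slides straight down against a steady friction of about 4 N, stays where it is left and does not spring back.
- tin_small: the small one of three plain round aluminium sample tins (its lid is listed apart): 50 mm across, 40 mm high with its lid fully home and 48 mm with the lid standing fully proud; it stands on a black rubber foot 6 mm thick that yields about 1 mm for every 10 N pressed on the tin (at most 3.5 mm) and comes back up; loose, filled with soil (0.15 kg, more or less), upright on the bench. Origin at the centre of its underside, z up.
- lid_small_top (a point): centre of the flat top of the small tin's lid, the spot to press; the lid is 50 mm across, 13 mm deep, its flat raised middle 30 mm across. It moves down with the lid.
- lid_small (a joint): how far the small tin's lid has been pushed down, in m: 0 = standing 8 mm proud, with a dark band of bare neck showing under its rim; 0.008 = fully home, against a firm stop, no band showing. It slides straight down against a steady friction of about 4 N, stays where it is left and does not spring back.
- jar_tall: bystander: screw-top sample jar with a white lid, 60 mm across, 85 mm high, origin at the centre of its underside; loose, to be left alone
- jar_short: bystander: screw-top sample jar with a dark lid, 54 mm across, 70 mm high, origin at the centre of its underside; loose, to be left alone
- tamping_block: bystander: beech tamping block, 45 x 96 x 35 mm, long side along its y, origin at the centre of its underside; loose, to be left alone
- spoon: bystander: soil spoon lying flat, 277 mm long along its y, 40 mm wide, 20 mm high, origin at the centre of its underside; loose, to be left alone
Things that resemble listed ones, but are neither listed nor needed, are in the scene too. Leave any blue, orange or pink look-alike of the tin_medium alone.

How it is judged:
On the way, in this order (a step that is already met when the one before it is completed fails the run):
1. the large tin's lid is pressed home (value of joint lid_large above 0.0065 m), for 0.1 s.
2. the medium tin's lid is pressed home (value of joint lid_medium above 0.0065 m), for 0.1 s.
3. the small tin's lid is pressed home (value of joint lid_small above 0.0065 m), for 0.1 s.
At the end, for the whole second after the job is handed in: all three lids are home (pushed down at least 6.5 of their 8 mm), the tins at rest, upright within about 3 degrees and within 20 mm of where they stood (value of joint each of lid_large, lid_medium, lid_small above 0.0065 m and angle between each of tin_large, tin_medium, tin_small's own z axis and vertical below 0.06 rad and distance of each of tin_large, tin_medium, tin_small from where it was at the start of the episode below 0.02 m and linear speed of each of tin_large, tin_medium, tin_small below 0.01 m/s); the robot touches nothing.
It fails at once if a tin is pressed or struck with more than 40 N (contact force between any of the fingers, the arm and tin_large above 40 N or contact force between any of the fingers, the arm and tin_medium above 40 N or contact force between any of the fingers, the arm and tin_small above 40 N).
It fails at once if a tin is lifted more than 8 mm off the bench (height (world z) of any of tin_large, tin_medium, tin_small above 0.008 m).
It fails at once if a tin is shoved more than 30 mm or tipped more than about 15 degrees (distance of any of tin_large, tin_medium, tin_small from where it was at the start of the episode above 0.03 m or angle between any of tin_large, tin_medium, tin_small's own z axis and vertical above 0.26 rad).
It fails at once if a sample jar, the wooden block or the spoon is moved more than 20 mm (distance of any of jar_tall, jar_short, tamping_block, spoon from where it was at the start of the episode above 0.02 m).
It also fails if it takes over 48 s, if anything falls off the work surface, if the arm or the gripper's body presses on something with over 40 N, if the wrist force passes 120 N, or if a joint passes its speed limit or range.

## Robot

A 7-joint arm with a two-finger parallel gripper is mounted at the origin on the work surface; the furniture and walls round the work are solid. World frame = base frame: x ahead of the robot, y to its left, z up, the work surface at z = 0. Lengths are in m, angles in rad, forces in N, time in s.
With the tool pointing down it reaches from about 0.425 to 0.875 m from the base axis. Payload 4.7 kg.
Tool frame: the origin (TCP) lies between the finger pads; the fingertips stand 22 mm ahead of it and the grasp point (between the pads) lies 3 mm ahead of it (tips_ahead is the distance from the TCP to the fingertips, in m); z points along the fingers, y is the line along which they close (so a half turn about z gives the same grasp; the last joint's range is limited). The gripper opens to 85 mm and grips with 20 to 120 N. Pads are 22 mm wide; open, the fingers measure 114 mm over their backs; the gripper's body (76 mm by 85 mm) begins 54 mm behind the grasp point. The pads swing forward as they close: fully open they stand 13 mm farther back than shut.
Start: joints at [1.287, 0.321, -0.07, 1.45, 0.023, 1.371, -0.057], TCP at [0.191, -0.621, 0.253] pointing down, gripper open.
Joint ranges: [-2.86, 2.86], [-0.3, 2.09], [-1.38, 1.24], [0.06, 2.45], [-1.56, 4.7], [0.09, 2.05], [-2.69, 2.69]. Speed limits (rad/s): [2.57, 2.57, 3.14, 3.14, 3.14, 3.14, 3.14].

## Interface

Orientations are given as [roll, pitch, yaw] about the fixed x, y, z axes, in that order (R = Rz(yaw) Ry(pitch) Rx(roll)).
In Python, from rig import state, get_image, get_calibration, hand_in, tips_ahead gives the robot as it stands. The module is installed in compiled form; this text tells all that it offers.
- The arm moves only by the shell command python3 -m crank 'ROWS' [FORCE]. ROWS is JSON, one flat list of numbers, 7 for each row, row after row: the turn, a rotation vector about the tool's x, y, z normalised to -1 to 1, where 1 is 60 degrees, then the shift along the tool's x, y, z normalised to -1 to 1, where 1 is 5 cm, then the closure, from -1 (fully open) to 1 (shut). A call has 1 to 20 rows; each row shifts and turns the commanded pose from where the row before left it, along the tool's axes as they then stand; what a row does not reach is not made up. A row lasts 1/10 s, in which the tool goes at most 50 mm and 8.59 degrees, less where a joint would pass 70% of its speed; a pose out of reach is approached as far as the arm can. A call with a number of a shift or a turn outside -1 to 1 is refused whole. A call with a gripper value outside its range is refused whole. The fingers move at their own pace and stop on an object; FORCE is the grip in N (left out, the last holds). Time passes only in rows, so rows that do not move let the fingers close. It gives the time, the measured TCP pose, the force, the opening and the grip force at its end, in the units of the state.
- state(): the state, without advancing time (a new reading comes with each control period).
- get_image(name): name is "scene" or "top" or "wrist"; returns the picture (400x640x3 uint8, red, green, blue); there is no depth.
- get_calibration(name): a dict with "fx", "fy", "cx", "cy" (pixels), "rvec" (rotation vector, rad) and "tvec" (3), from world to camera coordinates, as OpenCV has them. Camera axes: x right, y down, z forward; pixel columns grow to the right and rows downward; lengths in m; the calibration is good to about 2 mm. The wrist camera is an equidistant fisheye: a pixel r from the principal point sees the ray r / f radians off the axis. A picture is of the moment at which its call begins: read the wrist's pose just before it. get_calibration takes no time and is no camera call; for the wrist camera it gives the pose at the moment of the call.
- hand_in(): hands the job in; it is judged then, once.
The state is a dict: "time_s": time; "q": joint angles; "joint_vel": joint speeds; "effort": joint torques, N m; "tool_pos": TCP position; "tcp_rot": TCP orientation; "ft_force": force on the tool from outside, world axes, zero at the start; "ft_torque": the same for the moment, N m; "opening": finger opening in m; "finger_force": force on a finger pad.
Only numpy, scipy, OpenCV 4.12 (cv2) and the standard library are available. Lean on these libraries where they do the work, as an engineer would, in place of code of your own. Each camera call takes 0.05 s, during which the arm holds its last target. There are 200 camera calls.

## Working session

There is one attempt and no reset: what is moved stays moved. The work goes in short steps, Python scripts to look and compute and a shell command to move; the robot and the scene stay as the last step left them, time stands still between calls to the robot, and variables do not carry over. Pictures are saved under pics/ and viewed, at most 10 in all, crops included, and the job is handed in when it is done.

```bash
mkdir -p pics; python3 - <<'E'
from rig import *
import cv2
print(state())
for n in("scene","top"):
    cv2.imwrite(f"pics/{n}0.png",get_image(n)[:,:,::-1]); print(get_calibration(n))
E
```

```text
{'time_s': 0.0, 'q': array([ 1.28710114,  0.32185787, -0.07008681,  1.45170002,  0.02255532,
        1.37077994, -0.05694015]), 'joint_vel': array([-0.00042325,  0.00127943, -0.00076595,  0.00043922, -0.0006159 ,
       -0.00114517,  0.001248  ]), 'effort': array([ 4.65272133e-04, -4.93589938e+01, -3.81612210e-01, -3.14334762e+01,
        1.30833790e-02,  1.12971431e-02, -2.23662923e-06]), 'tool_pos': array([ 0.19054156, -0.62091986,  0.25218825]), 'tcp_rot': array([-3.13963456e+00,  5.40739676e-05,  2.97779267e-01]), 'ft_force': array([-0.23458815,  0.37127711,  0.22182011]), 'ft_torque': array([0.02566973, 0.00118552, 0.00225579]), 'finger_force': 0.0, 'opening': 0.08515996747290419}
{'fx': 509.86069656647845, 'fy': 509.86069656647845, 'cx': 313.8654901691847, 'cy': 202.45787566946004, 'rvec': array([ 0.69845495, -2.69193375,  1.01873037]), 'tvec': array([0.4486142 , 0.22818453, 1.33708571])}
{'fx': 464.4221367325423, 'fy': 464.4221367325423, 'cx': 317.9770989548999, 'cy': 213.4191873119352, 'rvec': array([ 2.16469029, -2.15031581,  0.07027663]), 'tvec': array([0.0142648 , 0.52315454, 1.19297387])}
```

View pics/scene0.png

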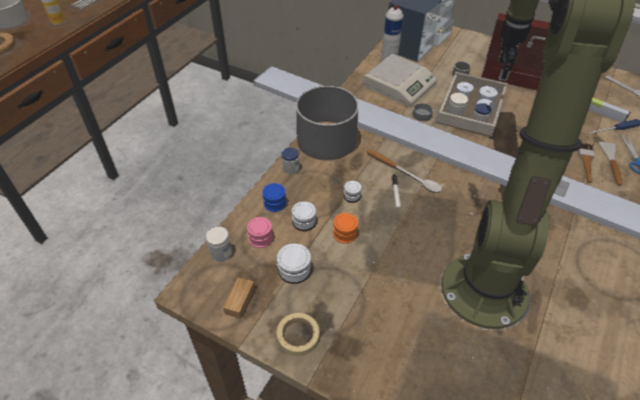

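View pics/top0.png

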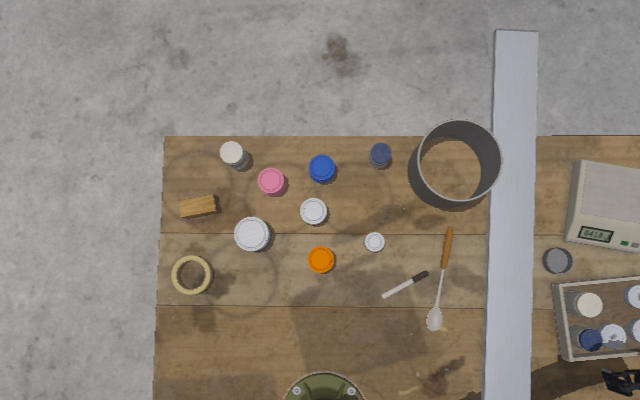

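The top view shows the plain white tins: large at (252,234), medium at (313,211) and small at (374,242). The pot at (458,165) and the rail at x≈515 lie between them and the arm.

```bash
cat > h.py <<'E'
import numpy as np, cv2
from rig import *
def ray(n,uv,z,c=None):
    c=c or get_calibration(n); R=cv2.Rodrigues(c["rvec"])[0]; o=-R.T@c["tvec"]
    d=R.T@np.array([(uv[0]-c["cx"])/c["fx"],(uv[1]-c["cy"])/c["fy"],1]); return o+d*(z-o[2])/d[2]
def tri(uv1,uv2):
    A=[];b=[]
    for n,uv in(("scene",uv1),("top",uv2)):
        c=get_calibration(n);R=cv2.Rodrigues(c["rvec"])[0];P=np.c_[R,c["tvec"]]
        x=(uv[0]-c["cx"])/c["fx"];y=(uv[1]-c["cy"])/c["fy"]
        for r in(x*P[2]-P[0],y*P[2]-P[1]):A.append(r[:3]);b.append(-r[3])
    return np.linalg.lstsq(np.array(A),np.array(b),rcond=None)[0].round(3)
E
python3 - <<'E'
from h import *
print("tips",tips_ahead if not callable(tips_ahead) else (tips_ahead(),))
im=cv2.imread("pics/top0.png");h=cv2.cvtColor(im,cv2.COLOR_BGR2HSV)
m=cv2.inRange(h,(0,0,150),(180,45,255)); m[:, :160]=0;m[:140]=0;m[:,400:]=0
m=cv2.morphologyEx(m,cv2.MORPH_CLOSE,np.ones((5,5),np.uint8))
for c in cv2.findContours(m,0,2)[0]:
    if cv2.contourArea(c)>150:
        (u,v),r=cv2.minEnclosingCircle(c); print((u,v),r,[ray("top",(u,v),z)[:2].round(4) for z in(.048,.056,.064)])
print("tri L",tri((294,259),(252,234)),"M",tri((304,211),(313,211)),"S",tri((353,187),(374,242)))
print("pot rim centre",tri((327,110),(460,160)),"pot base r",ray("top",(458,165),0.1))
print("rail near end",tri((257,77),(496,31)), "dark jar",tri((290,153),(381,150)))
E
```

```text
tips 0.022
(374.35107421875, 241.3297882080078) 9.926311492919922 [array([ 0.4501, -0.1274]), array([ 0.4498, -0.1266]), array([ 0.4495, -0.1259])]
(250.55194091796875, 233.32374572753906) 17.4982967376709 [array([0.4685, 0.1903]), array([0.4681, 0.1889]), array([0.4676, 0.1875])]
(312.8103332519531, 210.36207580566406) 13.317000389099121 [array([0.5287, 0.0304]), array([0.5279, 0.0301]), array([0.5271, 0.0297])]
(230.88461303710938, 151.8076934814453) 11.664162635803223 [array([0.682 , 0.2469]), array([0.6802, 0.2451]), array([0.6783, 0.2433])]
tri L [0.468 0.187 0.047] M [0.528 0.03  0.048] S [ 0.449 -0.127  0.042]
pot rim centre [ 0.647 -0.33   0.115] pot base r [ 0.63750713 -0.3287506   0.1       ]
rail near end [ 1.007 -0.45   0.048] dark jar [ 0.682 -0.145  0.061]
```

```bash
python3 -m crank '[0,0,0,0,0,-0.5,1, 0,0,0,0,0,-0.5,1, 0,0,0,0,0,-0.5,1, 0,0,0,0,0,-0.5,1, 0,0,0,0.57,-0.38,0,1, 0,0,0,0.57,-0.38,0,1, 0,0,0,0.57,-0.38,0,1, 0,0,0,0.57,-0.38,0,1, 0,0,0,0.57,-0.38,0,1, 0,0,0,0.57,-0.38,0,1, 0,0,0,0.57,-0.38,0,1, 0,0,0,0.57,-0.38,0,1, 0,0,0,0.57,-0.38,0,1, 0,0,0,0.57,-0.38,0,1, 0,0,0,0.57,-0.38,0,1, 0,0,0,0.57,-0.38,0,1, 0,0,0,0,0,0,1]'
```

```text
time_s: 1.8
tool_pos: [0.4542, -0.2974, 0.3531]
tcp_rot: [-3.14, -0.002, 0.307]
ft_force: [-0.1, 0.6, -0.5]
opening: -0.0002
finger_force: 0.0
```

```bash
python3 -m crank '[0,0,0,0.229,-0.654,0,1, 0,0,0,0.229,-0.654,0,1, 0,0,0,0.229,-0.654,0,1, 0,0,0,0.229,-0.654,0,1, 0,0,0,0.229,-0.654,0,1, 0,0,0,0.229,-0.654,0,1, 0,0,0,0.229,-0.654,0,1, 0,0,0,0.229,-0.654,0,1, 0,0,0,0.229,-0.654,0,1, 0,0,0,0.229,-0.654,0,1, 0,0,0,0.229,-0.654,0,1, 0,0,0,0.229,-0.654,0,1, 0,0,0,0.229,-0.654,0,1, 0,0,0,0.229,-0.654,0,1, 0,0,0,0,0,0.6,1, 0,0,0,0,0,0.6,1, 0,0,0,0,0,0.6,1, 0,0,0,0,0,0.6,1, 0,0,0,0,0,0.6,1, 0,0,0,0,0,0,1]'
python3 - <<'E'
from h import *
cv2.imwrite("pics/w1.png",get_image("wrist")[:,:,::-1]); cv2.imwrite("pics/s1.png",get_image("scene")[150:300,200:400,::-1].repeat(4,0).repeat(4,1))
s=state();print(s["tool_pos"],s["tcp_rot"],get_calibration("wrist"))
E
```

```text
time_s: 3.8
tool_pos: [0.4671, 0.1798, 0.1994]
tcp_rot: [-3.141, 0.008, 0.297]
ft_force: [-0.2, -0.3, 0.2]
opening: 0.0002
finger_force: 0.0
[0.46966537 0.18127052 0.20354306] [-3.14135015e+00  8.11125799e-04  2.97525599e-01] {'fx': 309.70691628693146, 'fy': 309.70691628693146, 'cx': 319.7349553766007, 'cy': 202.31047447988846, 'rvec': array([-2.3065118 ,  1.70346524,  0.28030752]), 'tvec': array([0.03479859, 0.45059349, 0.4947505 ])}
```

View pics/w1.png

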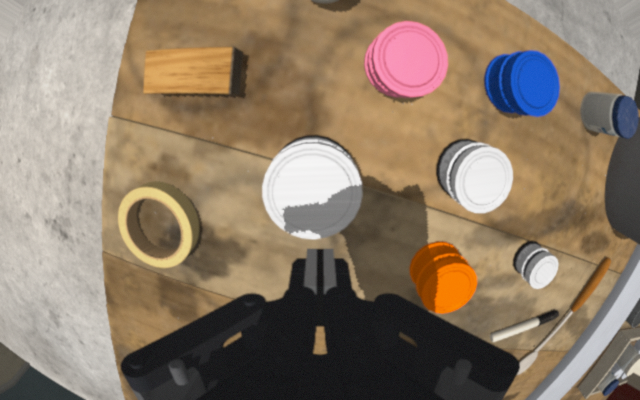

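View pics/s1.png

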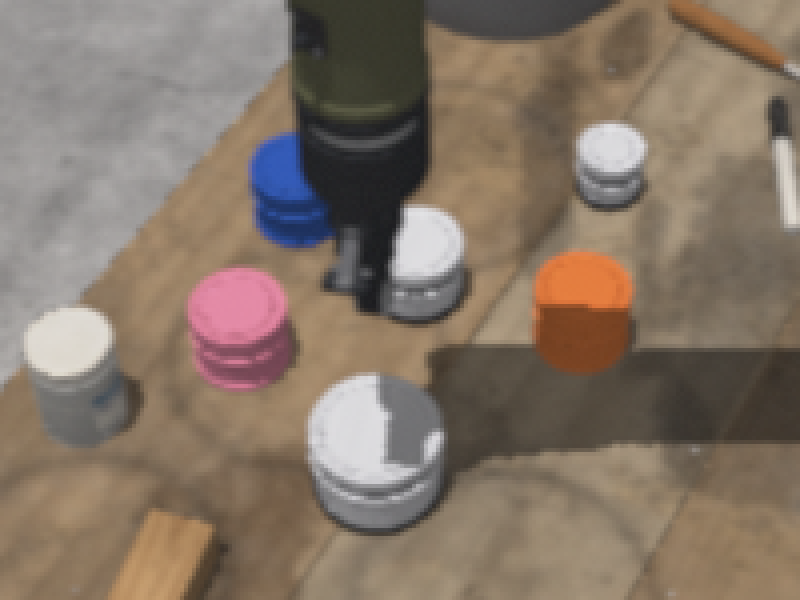

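The wrist view shows all three white lids, each with a dark neck band: large at (313,189), medium at (481,178) and small at (543,268). I'll cast those pixels to world points.

```bash
python3 - <<'E'
from h import *
c=get_calibration("wrist");R=cv2.Rodrigues(c["rvec"])[0];o=-R.T@c["tvec"]
for uv,z in(((313,189),.064),((481,178),.056),((543,268),.048)):
    p=np.array([uv[0]-c["cx"],uv[1]-c["cy"]])/c["fx"];t=np.hypot(*p);d=R.T@np.r_[p/t*np.sin(t),np.cos(t)]
    print((o+d*(z-o[2])/d[2]).round(4))
s=state();print(s["tool_pos"],s["ft_force"])
E
```

```text
[0.4749 0.1886 0.064 ]
[0.533  0.0345 0.056 ]
[ 0.459 -0.123  0.048]
[0.46966537 0.18127052 0.20354306] [0.06549627 0.0029091  0.37877869]
```

```bash
python3 -m crank '[0,0,0,0.07,-0.125,0.4,1, 0,0,0,0,0,0.4,1, 0,0,0,0,0,0.4,1, 0,0,0,0,0,0.4,1, 0,0,0,0,0,0.4,1, 0,0,0,0,0,0.1,1, 0,0,0,0,0,0,1, 0,0,0,0,0,0,1]'
```

```text
time_s: 4.7
tool_pos: [0.4724, 0.189, 0.0999]
tcp_rot: [3.141, -0.003, 0.298]
ft_force: [0.1, -0.7, 0.6]
opening: 0.0002
finger_force: 0.0
```

```bash
python3 -m crank '[0,0,0,0,0,0.04,1, 0,0,0,0,0,0.04,1, 0,0,0,0,0,0.04,1, 0,0,0,0,0,0.04,1, 0,0,0,0,0,0,1]'; python3 -m crank '[0,0,0,0,0,0.03,1, 0,0,0,0,0,0.03,1, 0,0,0,0,0,0,1]';  python3 -m crank '[0,0,0,0,0,0.03,1, 0,0,0,0,0,0.03,1, 0,0,0,0,0,0,1]'
```

```text
time_s: 5.2
tool_pos: [0.4709, 0.1885, 0.09]
tcp_rot: [3.142, 0.001, 0.298]
ft_force: [-0.2, 0.1, 0.3]
opening: 0.0001
finger_force: 0.0
time_s: 5.5
tool_pos: [0.471, 0.1885, 0.087]
tcp_rot: [-3.142, 0.001, 0.298]
ft_force: [0.4, 0.1, -0.1]
opening: 0.0002
finger_force: 0.0
time_s: 5.8
tool_pos: [0.4713, 0.1886, 0.0844]
tcp_rot: [3.141, -0.0, 0.298]
ft_force: [0.3, -2.0, 2.4]
opening: 0.0004
finger_force: 1.2
```

```bash
for i in 1; do python3 -m crank '[0,0,0,0,0,0.02,1, 0,0,0,0,0,0.02,1, 0,0,0,0,0,0.02,1, 0,0,0,0,0,0,1]'; python3 -m crank '[0,0,0,0,0,0.02,1, 0,0,0,0,0,0.02,1, 0,0,0,0,0,0.02,1, 0,0,0,0,0,0,1]'; done | grep -E 'tool|force'
```

```text
tool_pos: [0.4713, 0.1886, 0.0813]
ft_force: [-0.9, -0.0, 2.4]
finger_force: 1.6
tool_pos: [0.4713, 0.1886, 0.0782]
ft_force: [-0.2, -0.2, 3.5]
finger_force: 1.5
```

```bash
(python3 -m crank '[0,0,0,0,0,0.02,1, 0,0,0,0,0,0.01,1, 0,0,0,0,0,0,1]'; python3 -m crank '[0,0,0,0,0,0.01,1, 0,0,0,0,0,0.01,1, 0,0,0,0,0,0,1]') | grep -E 'tool|force'
```

```text
tool_pos: [0.4713, 0.1887, 0.0774]
ft_force: [-1.5, -0.3, 8.1]
finger_force: 4.3
tool_pos: [0.4714, 0.1887, 0.0768]
ft_force: [-3.5, -0.8, 12.7]
finger_force: 6.5
```

```bash
python3 -m crank '[0,0,0,0,0,-0.1,1, 0,0,0,0,0,-0.3,1, 0,0,0,0,0,-0.4,1, 0,0,0,0,0,-0.4,1, 0,0,0,0,0,-0.4,1, 0,0,0,0.034,0.557,0,1, 0,0,0,0.034,0.557,0,1, 0,0,0,0.034,0.557,0,1, 0,0,0,0.034,0.557,0,1, 0,0,0,0.034,0.557,0,1, 0,0,0,0.034,0.557,0,1, 0,0,0,0,0,0,1, 0,0,0,0,0,0,1]'
python3 - <<'E'
from h import *
a=cv2.resize(get_image("scene")[150:300,200:400,::-1],(800,600))[:, :]; w=get_image("wrist")[:,:,::-1]
cv2.imwrite("pics/c2.png",np.hstack([cv2.resize(a,(400,300)),cv2.resize(w,(400,300))]))
cv2.imwrite("pics/w2.png",w);s=state();print(s["tool_pos"])
E
```

```text
time_s: 8.5
tool_pos: [0.5298, 0.0314, 0.156]
tcp_rot: [-3.141, 0.0, 0.296]
ft_force: [-0.3, 1.3, -0.7]
opening: 0.0001
finger_force: 0.0
[0.52957538 0.03301808 0.15601017]
```

View pics/c2.png

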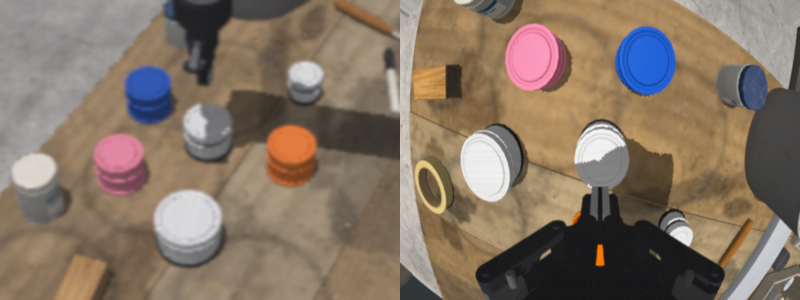

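The large lid's band is gone. The medium lid's top is centred at about (323,210) in the full wrist picture, and I'll check that by ray.

```bash
python3 - <<'E'
from h import *
c=get_calibration("wrist");R=cv2.Rodrigues(c["rvec"])[0];o=-R.T@c["tvec"]
for uv,z in(((323,210),.056),((1.6*278,1.333*234),.048)):
    p=np.array([uv[0]-c["cx"],uv[1]-c["cy"]])/c["fx"];t=np.hypot(*p);d=R.T@np.r_[p/t*np.sin(t),np.cos(t)]
    print((o+d*(z-o[2])/d[2]).round(4))
E
python3 -m crank '[0,0,0,0,0,0.4,1, 0,0,0,0,0,0.4,1, 0,0,0,0,0,0.4,1, 0,0,0,0,0,0.1,1, 0,0,0,0,0,0,1, 0,0,0,0,0,0,1]'
```

```text
[0.5324 0.0308 0.056 ]
[ 0.4617 -0.1191  0.048 ]
time_s: 9.2
tool_pos: [0.5305, 0.0326, 0.0917]
tcp_rot: [3.141, -0.001, 0.299]
ft_force: [-0.5, 0.0, 0.9]
opening: -0.0001
finger_force: 0.0
```

```bash
(python3 -m crank '[0,0,0,0,0,0.05,1, 0,0,0,0,0,0.05,1, 0,0,0,0,0,0.05,1, 0,0,0,0,0,0.05,1, 0,0,0,0,0,0,1]'; python3 -m crank '[0,0,0,0,0,0.03,1, 0,0,0,0,0,0.03,1, 0,0,0,0,0,0.02,1, 0,0,0,0,0,0,1]'; python3 -m crank '[0,0,0,0,0,0.02,1, 0,0,0,0,0,0.02,1, 0,0,0,0,0,0.02,1, 0,0,0,0,0,0,1]')| grep -E 'tool|force'
```

```text
tool_pos: [0.5297, 0.0317, 0.0804]
ft_force: [0.1, 0.0, -0.2]
finger_force: 0.0
tool_pos: [0.53, 0.0318, 0.077]
ft_force: [-1.5, 0.2, 1.9]
finger_force: 1.2
tool_pos: [0.53, 0.0318, 0.0737]
ft_force: [-1.1, -0.5, 4.1]
finger_force: 1.6
```

Home should be at a TCP height of about 0.069.

```bash
(python3 -m crank '[0,0,0,0,0,0.02,1, 0,0,0,0,0,0.02,1, 0,0,0,0,0,0.02,1, 0,0,0,0,0,0,1]'; python3 -m crank '[0,0,0,0,0,0.02,1, 0,0,0,0,0,0.02,1, 0,0,0,0,0,0,1]'; python3 -m crank '[0,0,0,0,0,0.01,1, 0,0,0,0,0,0,1]')| grep -E 'tool|force'
```

```text
tool_pos: [0.53, 0.0318, 0.0707]
ft_force: [0.1, 0.5, 3.0]
finger_force: 1.5
tool_pos: [0.5302, 0.0319, 0.0694]
ft_force: [-3.6, 0.0, 9.3]
finger_force: 4.4
tool_pos: [0.5302, 0.0319, 0.0692]
ft_force: [-3.5, -1.0, 10.5]
finger_force: 5.4
```

```bash
python3 -m crank '[0,0,0,0,0,0.01,1, 0,0,0,0,0,0,1, 0,0,0,0,0,-0.1,1, 0,0,0,0,0,-0.3,1, 0,0,0,0,0,-0.4,1, 0,0,0,0,0,-0.4,1, 0,0,0,0,0,-0.4,1, 0,0,0,-0.395,0.426,0,1, 0,0,0,-0.395,0.426,0,1, 0,0,0,-0.395,0.426,0,1, 0,0,0,-0.395,0.426,0,1, 0,0,0,-0.395,0.426,0,1, 0,0,0,-0.395,0.426,0,1, 0,0,0,0,0,0.5,1, 0,0,0,0,0,0.4,1, 0,0,0,0,0,0,1, 0,0,0,0,0,0,1]'
python3 - <<'E'
from h import *
a=get_image("scene")[150:300,200:400,::-1]; w=get_image("wrist")[:,:,::-1]
cv2.imwrite("pics/c3.png",np.hstack([cv2.resize(a,(400,300)),cv2.resize(w,(400,300))]))
c=get_calibration("wrist");R=cv2.Rodrigues(c["rvec"])[0];s=state();print(s["tool_pos"])
for p in((.450,-.127,.048),(.454,-.125,.048),(.460,-.122,.048)):
    q=R@np.array(p)+c["tvec"];t=np.arctan2(np.hypot(*q[:2]),q[2]);print(q[:2]/np.hypot(*q[:2])*t*c["fx"]+[c["cx"],c["cy"]])
cv2.imwrite("pics/w3.png",cv2.resize(w[100:300,200:440],(720,600)))
E
```

```text
time_s: 13.1
tool_pos: [0.4543, -0.1249, 0.1033]
tcp_rot: [-3.141, -0.0, 0.298]
ft_force: [0.4, 0.4, -0.4]
opening: -0.0002
finger_force: 0.0
[ 0.45512497 -0.12504875  0.1040394 ]
[319.33407925 244.76444639]
[318.17305875 238.5273429 ]
[316.39406358 228.94612844]
```

View pics/c3.png

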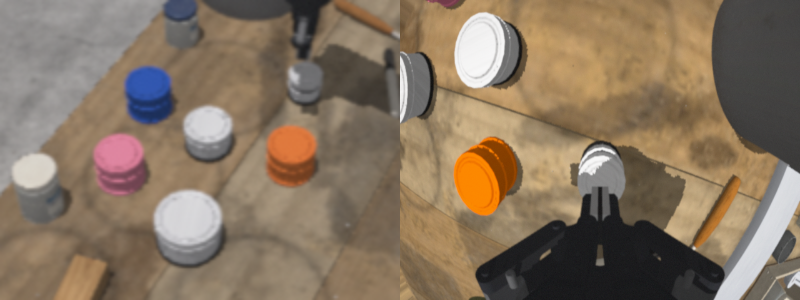

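View pics/w3.png

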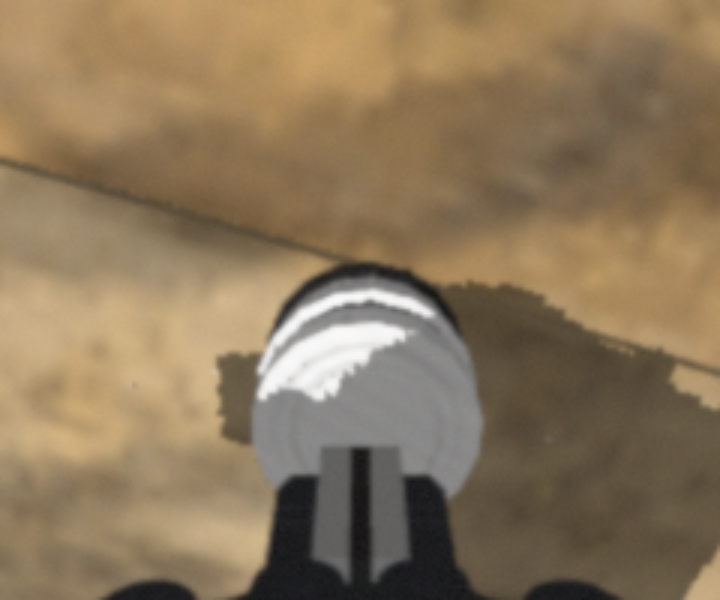

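The scene view shows the medium lid home. In the close wrist view the small lid is centred at about (322,246) in the full picture, so the tip needs to go about 4.5 mm along −x and 2.5 mm along +y in the tool frame.

```bash
(python3 -m crank '[0,0,0,-0.09,0.05,0.1,1, 0,0,0,0,0,0.2,1, 0,0,0,0,0,0.15,1, 0,0,0,0,0,0.05,1, 0,0,0,0,0,0,1]'; python3 -m crank '[0,0,0,0,0,0.05,1, 0,0,0,0,0,0.04,1, 0,0,0,0,0,0.03,1, 0,0,0,0,0,0.02,1, 0,0,0,0,0,0,1]'; python3 -m crank '[0,0,0,0,0,0.02,1, 0,0,0,0,0,0.02,1, 0,0,0,0,0,0,1]')| grep -E 'tool|force'
```

```text
tool_pos: [0.4501, -0.1285, 0.0771]
ft_force: [0.5, 0.3, 0.5]
finger_force: 0.0
tool_pos: [0.4505, -0.1288, 0.0707]
ft_force: [-0.6, -0.2, -0.9]
finger_force: 0.0
tool_pos: [0.4507, -0.1289, 0.069]
ft_force: [-0.3, -0.3, 1.9]
finger_force: 0.9
```

```bash
(python3 -m crank '[0,0,0,0,0,0.02,1, 0,0,0,0,0,0.02,1, 0,0,0,0,0,0.02,1, 0,0,0,0,0,0.02,1, 0,0,0,0,0,0,1]'; python3 -m crank '[0,0,0,0,0,0.02,1, 0,0,0,0,0,0.02,1, 0,0,0,0,0,0.02,1, 0,0,0,0,0,0,1]'; python3 -m crank '[0,0,0,0,0,0.02,1, 0,0,0,0,0,0.01,1, 0,0,0,0,0,0,1]')| grep -E 'tool|force'
```

```text
tool_pos: [0.4507, -0.1289, 0.0647]
ft_force: [-0.0, -0.0, 3.0]
finger_force: 1.6
tool_pos: [0.4507, -0.1289, 0.0618]
ft_force: [-0.2, 0.0, 4.3]
finger_force: 2.5
tool_pos: [0.4509, -0.1289, 0.0611]
ft_force: [-2.8, 0.6, 11.4]
finger_force: 5.8
```

```bash
python3 -m crank '[0,0,0,0,0,0.01,1, 0,0,0,0,0,0,1, 0,0,0,0,0,-0.1,1, 0,0,0,0,0,-0.3,1, 0,0,0,0,0,-0.5,1, 0,0,0,0,0,-0.6,1, 0,0,0,0,0,-0.6,1, 0,0,0,0,0,-0.6,1, 0,0,0,0,0,-0.6,1, 0,0,0,0,0,0,1, 0,0,0,0,0,0,1]'
python3 - <<'E'
from h import *
cv2.imwrite("pics/s4.png",cv2.resize(get_image("scene")[150:300,200:400,::-1],(800,600),interpolation=2))
E
```

```text
time_s: 16.8
tool_pos: [0.4505, -0.1289, 0.2246]
tcp_rot: [3.141, -0.0, 0.298]
ft_force: [-0.2, 0.4, -0.1]
opening: -0.0002
finger_force: 0.0
```

View pics/s4.png

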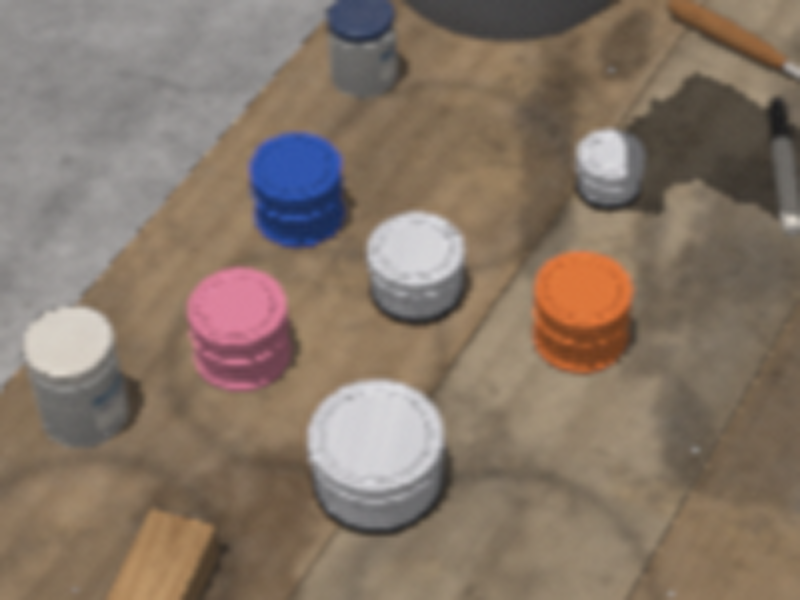

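All three white tins (crop pixels (376,455), (416,265), (610,168)) are closed with no dark band, and they stand where they did before.

```bash
python3 -c "from rig import *; print(hand_in())"
```

```text
the job is handed in; nothing more can be done
None
```

I pressed the three lids home in order (large, medium, small), with wrist force readings no higher than about 13 N. The last picture shows no dark bands and the tins where they stood, and the job is handed in (no verdict was returned).

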